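Shut and lock the bench drawer unit

TASK

Close up the small drawer unit on the bench using only the fingertips: gently push all three open drawers fully home, and only when all are flush push the lug of the locking bar on top of the unit to the right, as far as it goes, so that its claws stand before the drawers. Grip and lift nothing, and leave the things lying on and around the unit where they are.

Things in the scene. Friction and masses are not known exactly. Their poses are not given: they have to be found in the camera images.
- unit: Low drawer unit of dark sheet steel screwed to the bench, 130 (x) x 326 (y) x 100 mm high; origin: centre of its underside, on the bench. Its face looks to its own -x (the robot), face plane at x = -65 mm; its y runs along the face to the robot's left. Three grey drawers side by side at y = +100, 0, -100 mm between dark stiles 26 mm wide; a steel locking bar lies on the front of its top
- drawer_left (a joint): How far the left drawer (seen from the robot) stands out of the unit, in m: 0 = fully home, its front flush with the unit's face; up to 0.085 out. It slides along the unit's -x with about 2 N of friction, stays where it is left and has no catch or spring; a firm stop at 0
- drawer_left_front (a point): Point on the outer face of the left drawer's front, midway across it and 70 mm above the bench; moves with the drawer. The front is 72 mm wide and reaches from 13 to 91 mm above the bench; above 32 mm it is flat, and below that a lip pull 44 mm wide stands 12 mm out of it
- drawer_mid (a joint): How far the middle drawer (seen from the robot) stands out of the unit, in m: 0 = fully home, its front flush with the unit's face; up to 0.085 out. It slides along the unit's -x with about 2 N of friction, stays where it is left and has no catch or spring; a firm stop at 0
- drawer_mid_front (a point): Point on the outer face of the middle drawer's front, midway across it and 70 mm above the bench; moves with the drawer. The front is 72 mm wide and reaches from 13 to 91 mm above the bench; above 32 mm it is flat, and below that a lip pull 44 mm wide stands 12 mm out of it
- drawer_right (a joint): How far the right drawer (seen from the robot) stands out of the unit, in m: 0 = fully home, its front flush with the unit's face; up to 0.085 out. It slides along the unit's -x with about 2 N of friction, stays where it is left and has no catch or spring; a firm stop at 0
- drawer_right_front (a point): Point on the outer face of the right drawer's front, midway across it and 70 mm above the bench; moves with the drawer. The front is 72 mm wide and reaches from 13 to 91 mm above the bench; above 32 mm it is flat, and below that a lip pull 44 mm wide stands 12 mm out of it
- lock_bar (a joint): How far the locking bar is slid along the unit's -y (to the robot's right), in m: about 0 = unlocked, 0.034 = fully locked (firm stop). About 2 N of friction, no spring, stays where it is left
- lock_lug (a point): Middle of the upright lug on the steel locking bar, 118 mm above the bench; moves with the bar. The lug is a plate 18 mm (unit x) x 10 mm (unit y), top at 129 mm; the bar beside it, 18 mm wide, has its top 106 mm above the bench and its middle 17 mm behind the unit's face plane. Two keepers over the bar (tops at 112 mm) stand 105 mm either side of the unit's middle
- mid_claw (a point): Lower end of the middle one of the bar's three claws (100 mm apart), 76 mm above the bench; moves with the bar. Claws are 14 mm wide, 4 mm thick, and hang down from the bar, their outer side 8 mm in front of the unit's face plane. Unlocked they stand before the stile to the left of each drawer; locked, before the left part of the drawer fronts
- bearing: Loose ball bearing, 68 mm across, 20 mm high, lying on the rear of the unit's top; origin under its centre
- tool_case: Loose small dark case, 48 x 85 x 36 mm, standing on the rear of the unit's top; origin under its centre
- parts_cup: Loose open plain light-grey cup, 67 mm across, 53 mm high, on the bench left of the unit; origin under its centre
- threadlock: Loose small dark bottle with a pointed white cap, 30 x 45 x 128 mm, upright on the bench at the left; origin under its centre
- spring_clamp: Loose red spring clamp, 67 x 15 x 33 mm, on the bench near the front edge; origin under its centre
- steel_offcut: Loose flat piece of steel, 24 x 34 x 6 mm, on the bench near the front edge; origin under its centre

How it is judged (in metres and radians):
On the way, in this order (a step that is already met when the one before it is completed fails the run):
1. all three drawers are fully home (value of joint each of drawer_left, drawer_mid, drawer_right below 0.004 m), for 0.2 s.
2. the locking bar is slid fully across (value of joint lock_bar above 0.03 m), for 0.2 s.
At the end, for the whole second after the job is handed in: All three drawers are within 4 mm of fully home, the locking bar is slid at least 30 mm of its 34 mm, and every listed loose thing lies within 30 mm of where it started (all of step 1 and value of joint lock_bar above 0.03 m and distance of each of bearing, tool_case, parts_cup, threadlock, spring_clamp, steel_offcut from where it was at the start of the episode below 0.03 m); the robot touches nothing.
It fails at once if the locking bar is slid across (more than 15 mm) while a drawer stands out by more than 6 mm (value of joint lock_bar above 0.015 m and value of joint any of drawer_left, drawer_mid, drawer_right above 0.006 m).
It fails at once if a drawer is slammed (faster than 0.45 m/s) (velocity of joint any of drawer_left, drawer_mid, drawer_right below -0.45 m/s).
It fails at once if a loose thing is lifted or carried, or is knocked more than 30 mm from its place (distance of any of bearing, tool_case, parts_cup, threadlock, spring_clamp, steel_offcut from where it was at the start of the episode above 0.03 m or height (world z) of any of bearing, tool_case above 0.12 m or height (world z) of any of parts_cup, threadlock, spring_clamp, steel_offcut above 0.02 m).
It also fails if it takes over 54 s, if anything falls off the work surface, if the arm or the gripper's body presses on something with over 40 N, if the wrist force passes 120 N, or if a joint passes its speed limit or range.

ROBOT

A 6-joint arm with a two-finger parallel gripper is mounted at the origin on a cart in front of the work surface, level with it; the furniture and walls round the work are solid. World frame = base frame: x ahead of the robot, y to its left, z up, the work surface at z = 0. Lengths are in mm, angles in degrees, forces in N, time in s.
With the tool pointing down it reaches from about 300 to 850 mm from the base axis. Payload 4.2 kg.
Tool frame: the origin (TCP) lies midway between the tips of the shut fingers; the grasp point (between the pads) lies 19 mm behind it (pinch_z is the distance from the TCP to the grasp point, in mm); z points along the fingers, y is the line along which they close (so a half turn about z gives the same grasp; the last joint's range is limited). The gripper opens to 91 mm and grips with 3 to 60 N. Pads are 32 mm wide; open, the fingers measure 118 mm over their backs; the gripper's body (76 mm by 178 mm) begins 60 mm behind the grasp point.
Start: joints at [63.942, 18.312, 89.639, -0, 72.044, -1.146], TCP at [242.211, 521.514, 213.976] pointing down, gripper open.
Joint ranges: [-177.97, 177.97], [-48.28, 115.42], [12.27, 149.76], [-77.06, 257.06], [2.81, 150.46], [-146.56, 146.56]. Speed limits (degrees/s): [147.25, 147.25, 180, 180, 180, 180].

INTERFACE

Orientations are given as [roll, pitch, yaw] about the fixed x, y, z axes, in that order (R = Rz(yaw) Ry(pitch) Rx(roll)).
In Python, from workcell import * gives the robot as it stands.
- The arm moves only by the tool step_arm, never from a script. Its argument "steps" is a list of rows, each a list of 7 numbers: the turn, a rotation vector about the tool's x, y, z in degrees, then the shift along the tool's x, y, z in mm, then the opening, from 0 (shut) to 1 (fully open). In form: [[rx, ry, rz, x, y, z, hand], ...]. A call has exactly 8 rows; each row shifts and turns the commanded pose from where the row before left it, along the tool's axes as they then stand; what a row does not reach is not made up. A row lasts 1/8 s, in which the tool goes at most 62.5 mm and 10.7 degrees, less where a joint would pass 70% of its speed; a pose out of reach is approached as far as the arm can. A call is refused whole if a number of a shift passes 62.5 or a number of a turn 10.7, either way. A call with a gripper value outside its range is refused whole. The fingers move at their own pace and stop on an object; "force" is the grip in N (left out, the last holds). Time passes only in rows, so rows that do not move let the fingers close, or fill a call up. It gives the time, the measured TCP pose, the force, the opening and the grip force at its end, in the units of the state.
- state(): the state, without advancing time (a new reading comes with each control period).
- grab_frame(name): name is "side" or "top" or "wrist"; returns a dict with "image" (480x640x3 uint8, blue, green, red), "fovy" (degrees; the focal length in pixels is half the picture's height over the tangent of half this angle, whatever the lens; pixels are square), "cx", "cy" (the principal point, pixels), "dist" ([k1, k2, p1, p2, k3] as OpenCV has them; the pictures are not rectified), "origin" and "rotation" of the camera in the world; the wrist camera has in their place "tool_from_camera" (4x4, takes a point from camera to tool coordinates, whose origin is the TCP and whose axes are the flange's). Camera axes: x right, y down, z forward; pixel columns grow to the right and rows downward; lengths in mm; the calibration is good to about 2 mm. A picture is of the moment at which its call begins: read the wrist's pose just before it. There is no depth.
- job_done(): hands the job in; it is judged then, once.
The state is a dict: "time_s": time; "qpos": joint angles; "qvel": joint speeds; "effort": joint torques, N m; "ee_pos": TCP position; "ee_rot": TCP orientation; "force": force on the tool from outside, world axes, zero at the start; "torque": the same for the moment, N m; "gripper_width": finger opening in mm; "gripper_force": force on a finger pad.
Only numpy, scipy, OpenCV 4.12 (cv2) and the standard library are available. Lean on these libraries where they do the work, as an engineer would, in place of code of your own. Each camera call takes 0.05 s, during which the arm holds its last target. There are 200 camera calls.

## Working session

There is one attempt and no reset: what is moved stays moved. The work goes in short steps, Python scripts to look and compute and a tool call to move; the robot and the scene stay as the last step left them, time stands still between calls to the robot, and variables do not carry over. Pictures are saved under pics/ and viewed, at most 10 in all, crops included, and the job is handed in when it is done.

Besides the shell and the picture viewer there is one more tool, called after "Call:" as name(argument=value, ...), one argument or row to a line, values as JSON. step_arm: Moves the arm, as the interface text tells. Its arguments: {"type":"object","properties":{"steps":{"type":"array","items":{"type":"array","items":{"type":"number"}}},"force":{"type":"number"}},"required":["steps"]}

```bash
mkdir -p pics; ls
python3 - <<'E'
from workcell import *
import cv2
s=state();print(s)
for n in("side","top"):
    f=grab_frame(n);cv2.imwrite(f"pics/{n}0.png",f["image"]);print(n,{k:v for k,v in f.items() if k!="image"})
E
```

```text
pics
{'time_s': 0.0, 'qpos': array([ 6.39441630e+01,  1.83515277e+01,  8.97065850e+01, -1.64105467e-03,
        7.20441881e+01, -1.14613703e+00]), 'qvel': array([-0.04056143,  0.13660029, -0.00570722,  0.06454252, -0.04368427,
        0.10602457]), 'effort': array([-3.61851289e-04, -4.12464094e+01, -2.31972921e+01,  7.27709010e-02,
        4.57828317e-02, -1.47779515e-04]), 'ee_pos': array([241.96931432, 521.04632973, 213.12021267]), 'ee_rot': array([-1.79897688e+02, -4.86366212e-04,  1.55090807e+02]), 'force': array([-0.71066702, -0.45261994, -0.3252947 ]), 'torque': array([0.00195885, 0.03809418, 0.02178848]), 'gripper_force': 0.0, 'gripper_width': 90.86235403832427}
side {'fovy': 49.281407025228674, 'cx': 318.81820534552014, 'cy': 236.019194118839, 'dist': array([-0.05936421,  0.        ,  0.        ,  0.        ,  0.        ]), 'origin': array([  15.98256936, -215.61333387, 1012.98950484]), 'rotation': array([-148.68895045,    0.46787534,  -63.86122999])}
top {'fovy': 47.92759943225678, 'cx': 312.300293398226, 'cy': 234.9605641954126, 'dist': array([0.00438831, 0.        , 0.        , 0.        , 0.        ]), 'origin': array([ 4.53940418e+02, -1.14363531e+00,  1.15235372e+03]), 'rotation': array([-1.77043575e+02,  3.61122169e-02, -8.91693756e+01])}
```

View pics/side0.png

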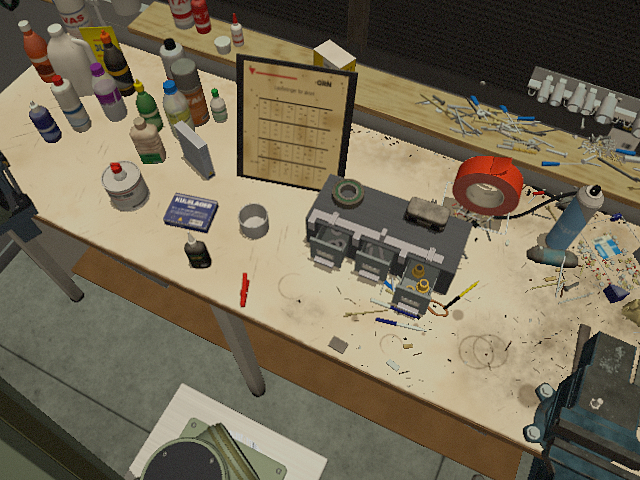

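View pics/top0.png

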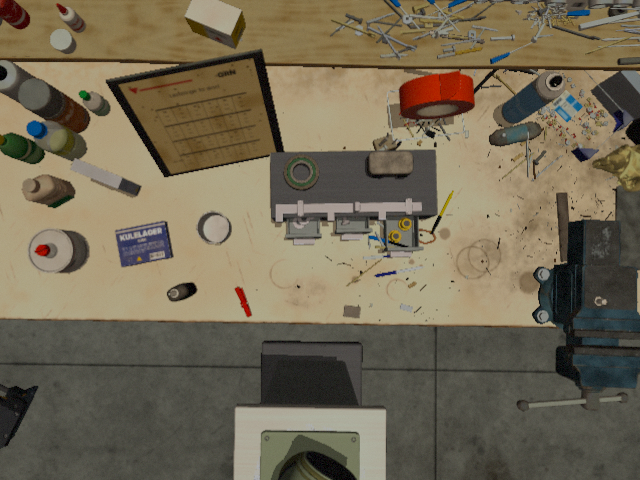

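The side view shows the unit at about (310–470, 180–290), with all drawers out. The top view shows its top at (272–437, 151–218), with the drawers below it and the pale bar along row ~210. I'll zoom in next.

```bash
cat > h.py <<'E'
from workcell import *
import cv2,numpy as np
from scipy.spatial.transform import Rotation as R
def cam(f):
    fl=240/np.tan(np.radians(f["fovy"]/2))
    return np.array([[fl,0,f["cx"]],[0,fl,f["cy"]],[0,0,1]])
def ray(f,p):
    u=cv2.undistortPoints(np.array(p,float).reshape(-1,1,2),cam(f),f["dist"]).reshape(-1,2)
    d=np.c_[u,np.ones(len(u))]@R.from_euler("xyz",f["rotation"],degrees=True).as_matrix().T
    return np.array(f["origin"]),d
def onz(f,p,z):
    o,d=ray(f,p); return o+d*((z-o[2])/d[:,2])[:,None]
def tri(f,p,g,q):
    o,d=ray(f,p);e,k=ray(g,q);out=[]
    for a,b in zip(d,k):
        t=np.linalg.lstsq(np.c_[a,-b],e-o,rcond=None)[0]
        A=o+a*t[0];B=e+b*t[1];out.append(np.r_[(A+B)/2,np.linalg.norm(A-B)])
    return np.array(out)
E
python3 - <<'E'
import cv2
a=cv2.imread("pics/side0.png")[170:320,295:485]
b=cv2.imread("pics/top0.png")[140:270,260:460]
cv2.imwrite("pics/side1.png",cv2.resize(a,None,fx=4,fy=4,interpolation=cv2.INTER_CUBIC))
cv2.imwrite("pics/top1.png",cv2.resize(b,None,fx=4,fy=4,interpolation=cv2.INTER_CUBIC))
E
```

```text
(no output)
```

View pics/side1.png

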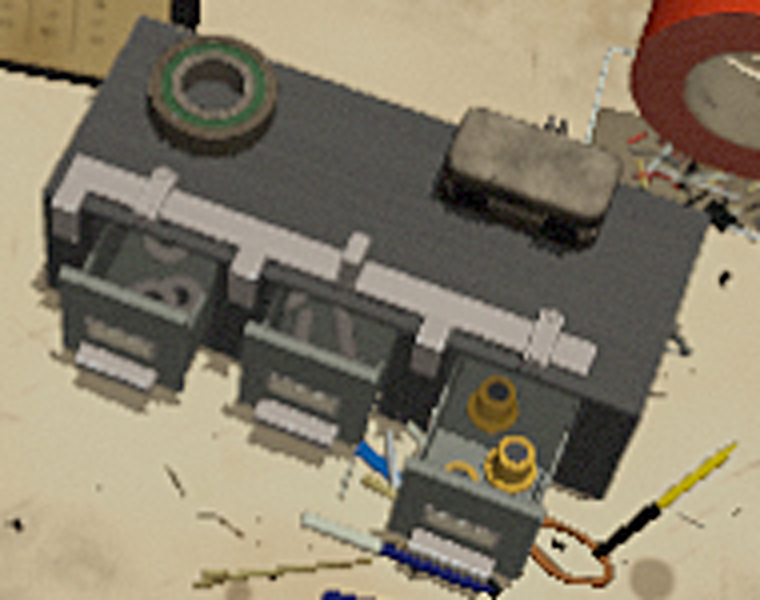

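View pics/top1.png

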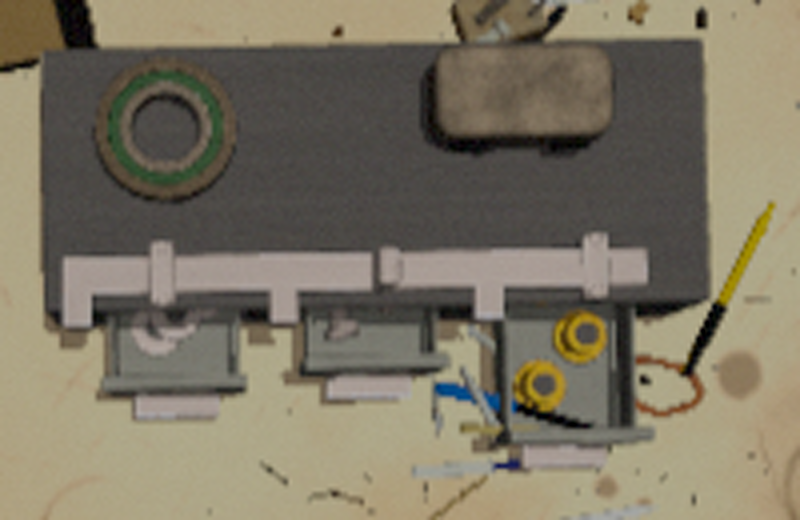

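The top crop shows the unit corners at (42,50), (702,40), (708,298) and (50,312), and the lug at (391,267). The lower edges of the drawer fronts are at left (105–245, 390), middle (298–448, 372) and right (500–653, 438). The same points are visible in the side crop.

Run:
```python
from h import *
f=grab_frame("top");g=grab_frame("side")
T=lambda p:np.array(p)/4+[260,140]
S=lambda p:np.array(p)/4+[295,170]
np.set_printoptions(precision=1,suppress=True)
t=[(42,50),(702,40),(708,298),(50,312),(391,265),(104,388),(245,386),(298,372),(448,366),(500,440),(653,434)]
s=[(140,20),(705,210),(640,412),(48,193),(357,243),(62,275),(190,325),(245,332),(380,380),(405,465),(545,515)]
print(tri(f,T(t),g,S(s)))
print("z100 top",onz(f,T(t[:4]),100));print("side",onz(g,S(s[:4]),100))
print("lug z129",onz(f,T(t[4:5]),129),onz(g,S(s[4:5]),129))
print("fronts z91",onz(f,T(t[5:]),91),onz(g,S(s[5:]),91))
print("clamp/offcut",onz(f,[(243,301),(352,312),(180,291),(214,228)],0))
```

```text
[[ 671.7   86.3   88.1    1. ]
 [ 677.4 -236.8  103.8    3.9]
 [ 551.7 -242.4  100.1    0.8]
 [ 540.8   78.3   97.3    1. ]
 [ 562.3  -84.8  131.1    1.1]
 [ 504.3   51.9   88.     0.6]
 [ 506.8  -18.6   85.9    2.6]
 [ 514.2  -45.2   87.2    3.8]
 [ 517.8 -118.3   89.2    2.1]
 [ 482.2 -145.8   83.     3.9]
 [ 485.4 -218.8   87.5    0.1]]
z100 top [[ 669.5   84.9  100. ]
 [ 679.1 -239.5  100. ]
 [ 551.8 -242.8  100. ]
 [ 540.3   78.6  100. ]]
side [[ 663.    82.8  100. ]
 [ 679.1 -235.1  100. ]
 [ 551.5 -242.1  100. ]
 [ 539.5   77.   100. ]]
lug z129 [[562.7 -85.4 129. ]] [[563.3 -84.  129. ]]
fronts z91 [[ 504.    52.    91. ]
 [ 506.   -17.3   91. ]
 [ 513.2  -43.3   91. ]
 [ 517.3 -117.1   91. ]
 [ 481.2 -143.    91. ]
 [ 485.3 -218.1   91. ]] [[ 502.8   50.7   91. ]
 [ 504.6  -20.9   91. ]
 [ 513.1  -47.6   91. ]
 [ 517.3 -119.4   91. ]
 [ 479.1 -148.1   91. ]
 [ 483.6 -218.8   91. ]]
clamp/offcut [[370.9 145.5   0. ]
 [351.1 -86.1   0. ]
 [390.1 279.9   0. ]
 [525.3 210.8   0. ]]
```

Call:
step_arm(
  steps=[
    [0,0,-9,0,0,0,0],
    [0,0,-9,0,0,0,0],
    [0,0,-9,0,0,0,0],
    [0,0,0,-20,-57,0,0],
    [0,0,0,-20,-57,0,0],
    [0,0,0,-20,-57,0,0],
    [0,0,0,-20,-57,0,0],
    [0,0,0,-20,-57,0,0],
  ],
  force=20,
)

```text
time_s: 1.2
ee_pos: [352.9, 238.6, 214.0]
ee_rot: [180.0, 0.0, -177.9]
force: [0.6, 0.4, -1.1]
gripper_width: 14.3
gripper_force: 0.0
```

Call:
step_arm(
  steps=[
    [0,0,0,-20,-57,0,0],
    [0,0,0,-20,-57,0,0],
    [0,0,0,-20,-57,0,0],
    [0,0,0,-20,-57,0,0],
    [0,0,0,0,0,0,0],
    [0,0,0,0,0,0,0],
    [0,0,0,0,0,0,0],
    [0,0,0,0,0,0,0],
  ],
)

```text
time_s: 2.2
ee_pos: [440.4, 16.6, 214.0]
ee_rot: [180.0, 0.0, -177.8]
force: [0.1, 0.3, -0.3]
gripper_width: 0.5
gripper_force: 0.0
```

Run:
```python
from h import *
np.set_printoptions(precision=2,suppress=True)
s=state();print(s["ee_pos"],s["ee_rot"],s["qpos"],s["gripper_width"],s["force"])
f=grab_frame("wrist");print({k:v for k,v in f.items() if k!="image"})
cv2.imwrite("pics/wrist0.png",f["image"])
```

```text
[440.44  16.61 214.  ] [ 179.99    0.   -177.77] [  0.66   6.12 105.8    0.01  68.07 -91.58] 0.470535160795273 [ 0.09  0.32 -0.3 ]
{'fovy': 70.09011877517881, 'cx': 319.0209772000265, 'cy': 232.73655516605538, 'dist': array([-0.05,  0.  ,  0.  ,  0.  ,  0.  ]), 'tool_from_camera': array([[  -0.  ,   -0.96,   -0.27,   76.11],
       [   1.  ,   -0.  ,   -0.  ,    0.69],
       [   0.  ,   -0.27,    0.96, -170.37],
       [   0.  ,    0.  ,    0.  ,    1.  ]])}
```

View pics/wrist0.png

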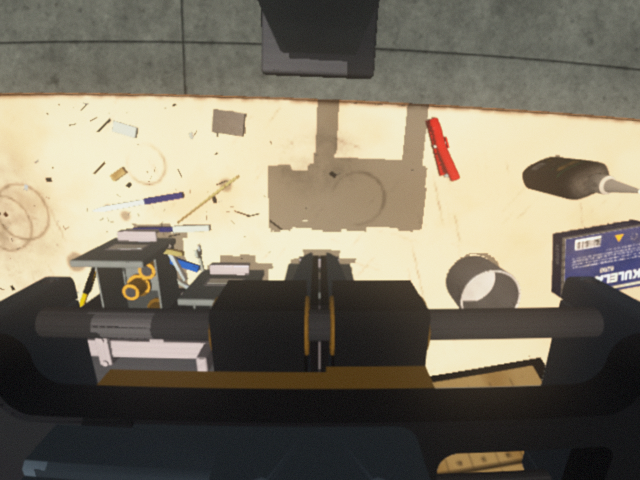

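The wrist view shows the left drawer front hidden behind the fingers, the cup at (482,283), and the clamp and bottle well clear. The camera is on the robot side of the tool. Descending and approaching the left drawer.

Call:
step_arm(
  steps=[
    [0,0,0,0,0,37,0],
    [0,0,0,0,0,37,0],
    [0,0,0,0,0,37,0],
    [0,0,0,0,0,37,0],
    [0,0,0,-12,0,0,0],
    [0,0,0,-12,0,0,0],
    [0,0,0,-10,0,0,0],
    [0,0,0,-10,0,0,0],
  ],
)

```text
time_s: 3.25
ee_pos: [486.4, 17.1, 67.0]
ee_rot: [180.0, 0.1, -177.9]
force: [0.1, -0.2, 0.2]
gripper_width: 0.4
gripper_force: 0.0
```

Call:
step_arm(
  steps=[
    [0,0,0,-6,0,0,0],
    [0,0,0,-6,0,0,0],
    [0,0,0,-6,0,0,0],
    [0,0,0,-6,0,0,0],
    [0,0,0,-6,0,0,0],
    [0,0,0,-4,0,0,0],
    [0,0,0,0,0,0,0],
    [0,0,0,0,0,0,0],
  ],
)

```text
time_s: 4.25
ee_pos: [519.3, 18.4, 66.0]
ee_rot: [180.0, 0.1, -177.9]
force: [0.7, -0.1, -0.5]
gripper_width: 0.0
gripper_force: 0.0
```

Call:
step_arm(
  steps=[
    [0,0,0,-2,0,0,0],
    [0,0,0,-2,0,0,0],
    [0,0,0,-2,0,0,0],
    [0,0,0,-2,0,0,0],
    [0,0,0,-2,0,0,0],
    [0,0,0,0,0,0,0],
    [0,0,0,0,0,0,0],
    [0,0,0,0,0,0,0],
  ],
)

```text
time_s: 5.25
ee_pos: [524.8, 18.5, 65.6]
ee_rot: [180.0, -0.5, -177.9]
force: [-10.2, -0.3, 6.6]
gripper_width: 0.6
gripper_force: 5.2
```

Call:
step_arm(
  steps=[
    [0,0,0,20,0,0,0],
    [0,0,0,35,0,0,0],
    [0,0,0,0,-50,0,0],
    [0,0,0,0,-51,0,0],
    [0,0,0,-8,0,0,0],
    [0,0,0,-10,0,0,0],
    [0,0,0,-6,0,0,0],
    [0,0,0,-6,0,0,0],
  ],
)

```text
time_s: 6.25
ee_pos: [507.2, -82.3, 65.7]
ee_rot: [180.0, -0.1, -177.8]
force: [-2.7, -0.7, 1.6]
gripper_width: 0.1
gripper_force: 1.1
```

Call:
step_arm(
  steps=[
    [0,0,0,-6,0,0,0],
    [0,0,0,-6,0,0,0],
    [0,0,0,-5,0,0,0],
    [0,0,0,-3,0,0,0],
    [0,0,0,-3,0,0,0],
    [0,0,0,-2,0,0,0],
    [0,0,0,0,0,0,0],
    [0,0,0,0,0,0,0],
  ],
)

```text
time_s: 7.25
ee_pos: [528.0, -82.3, 65.8]
ee_rot: [179.9, -0.5, -177.9]
force: [-11.9, -0.2, 8.4]
gripper_width: 0.9
gripper_force: 6.0
```

Middle stopped at 528.0, which fits the left drawer plus the unit's 2° skew. Right drawer next.

Call:
step_arm(
  steps=[
    [0,0,0,30,0,0,0],
    [0,0,0,58,0,0,0],
    [0,0,0,0,-50,0,0],
    [0,0,0,0,-50,0,0],
    [0,0,0,-5,0,0,0],
    [0,0,0,-8,0,0,0],
    [0,0,0,-8,0,0,0],
    [0,0,0,-8,0,0,0],
  ],
)

```text
time_s: 8.25
ee_pos: [477.3, -183.6, 65.8]
ee_rot: [-180.0, -0.1, -177.8]
force: [-2.3, -0.9, 0.1]
gripper_width: 0.4
gripper_force: 1.2
```

Call:
step_arm(
  steps=[
    [0,0,0,-8,0,0,0],
    [0,0,0,-8,0,0,0],
    [0,0,0,-8,0,0,0],
    [0,0,0,-8,0,0,0],
    [0,0,0,-8,0,0,0],
    [0,0,0,-5,0,0,0],
    [0,0,0,-3,0,0,0],
    [0,0,0,-2,0,0,0],
  ],
)

```text
time_s: 9.25
ee_pos: [527.1, -182.6, 65.8]
ee_rot: [180.0, -0.0, -177.9]
force: [-3.6, 1.3, -0.3]
gripper_width: 0.5
gripper_force: 1.0
```

Call:
step_arm(
  steps=[
    [0,0,0,-2,0,0,0],
    [0,0,0,-2,0,0,0],
    [0,0,0,-2,0,0,0],
    [0,0,0,-2,0,0,0],
    [0,0,0,0,0,0,0],
    [0,0,0,0,0,0,0],
    [0,0,0,0,0,0,0],
    [0,0,0,0,0,0,0],
  ],
)

```text
time_s: 10.25
ee_pos: [531.3, -182.4, 65.9]
ee_rot: [180.0, -0.4, -177.9]
force: [-10.8, -0.9, 5.3]
gripper_width: 0.7
gripper_force: 5.7
```

Call:
step_arm(
  steps=[
    [0,0,0,30,0,0,0],
    [0,0,0,50,0,0,0],
    [0,0,0,50,0,-50,0],
    [0,0,0,50,0,-50,0],
    [0,0,0,0,50,-50,0],
    [0,0,0,0,50,0,0],
    [0,0,0,0,50,0,0],
    [0,0,0,0,0,0,0],
  ],
)

```text
time_s: 11.25
ee_pos: [362.5, -42.2, 199.5]
ee_rot: [-180.0, 0.2, -177.6]
force: [1.0, -0.4, 0.5]
gripper_width: 1.1
gripper_force: 0.0
```

Run:
```python
from h import *
o=[]
for n,(a,b,c,d) in {"side":(170,320,295,485),"top":(140,270,260,450)}.items():
    f=grab_frame(n);o.append(cv2.resize(f["image"][a:b,c:d],(720,int(720*(b-a)/(d-c))),interpolation=cv2.INTER_CUBIC)); print(o[-1].shape)
o=np.vstack(o); cv2.imwrite("pics/chk.png",cv2.resize(o,None,fx=600/o.shape[0],fy=600/o.shape[0]))
```

```text
(568, 720, 3)
(492, 720, 3)
```

View pics/chk.png

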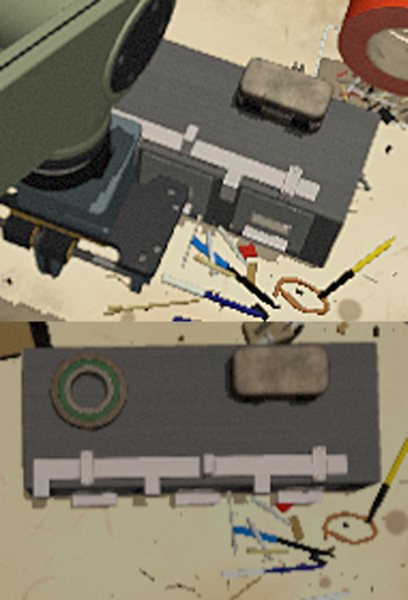

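All three drawers are flush: in the lower (top) view only the pulls show, along row ~498, and the lug sits unmoved at (209,464). Next I go above the bar, left of the lug.

Call:
step_arm(
  steps=[
    [0,0,0,-50,0,0,0],
    [0,0,0,-50,0,0,0],
    [0,0,0,-50,0,0,0],
    [0,0,0,-50,0,0,0],
    [0,0,0,0,0,0,0],
    [0,0,0,0,0,30,0],
    [0,0,0,0,0,30,0],
    [0,0,0,0,0,0,0],
  ],
)

```text
time_s: 12.35
ee_pos: [559.0, -38.2, 136.6]
ee_rot: [180.0, -0.3, -178.0]
force: [-0.2, -0.1, 1.0]
gripper_width: 0.4
gripper_force: 0.0
```

Call:
step_arm(
  steps=[
    [0,0,0,-3,0,11,0],
    [0,0,0,0,0,10,0],
    [0,0,0,0,-10,0,0],
    [0,0,0,0,-8,0,0],
    [0,0,0,0,-6,0,0],
    [0,0,0,0,-6,0,0],
    [0,0,0,0,-6,0,0],
    [0,0,0,0,0,0,0],
  ],
)

```text
time_s: 13.35
ee_pos: [565.8, -73.3, 117.6]
ee_rot: [-180.0, 0.0, -177.9]
force: [0.5, -0.0, 0.1]
gripper_width: 0.5
gripper_force: 0.0
```

Call:
step_arm(
  steps=[
    [0,0,0,0,-5,0,0],
    [0,0,0,0,-5,0,0],
    [0,0,0,0,-5,0,0],
    [0,0,0,0,-4,0,0],
    [0,0,0,0,-3,0,0],
    [0,0,0,0,-3,0,0],
    [0,0,0,0,0,0,0],
    [0,0,0,0,0,0,0],
  ],
)

```text
time_s: 14.35
ee_pos: [566.6, -98.2, 117.5]
ee_rot: [-180.0, 0.0, -177.9]
force: [0.1, -1.1, -0.2]
gripper_width: 0.6
gripper_force: 0.1
```

Call:
step_arm(
  steps=[
    [0,0,0,0,-2,0,0],
    [0,0,0,0,-2,0,0],
    [0,0,0,0,-2,0,0],
    [0,0,0,0,-2,0,0],
    [0,0,0,0,-2,0,0],
    [0,0,0,0,0,0,0],
    [0,0,0,0,0,0,0],
    [0,0,0,0,0,0,0],
  ],
)

```text
time_s: 15.35
ee_pos: [566.6, -98.8, 117.6]
ee_rot: [179.0, -0.0, -178.1]
force: [1.2, 27.4, 4.0]
gripper_width: 0.3
gripper_force: 13.5
```

Firm stop, with 27 N at y=-98.8 as expected. Backing off and checking.

Call:
step_arm(
  steps=[
    [0,0,0,0,15,0,0],
    [0,0,0,0,25,0,0],
    [0,0,0,0,0,-40,0],
    [0,0,0,0,0,-50,0],
    [0,0,0,50,0,0,0],
    [0,0,0,50,0,0,0],
    [0,0,0,50,0,0,0],
    [0,0,0,50,0,0,0],
  ],
)

```text
time_s: 16.35
ee_pos: [364.0, -75.8, 207.5]
ee_rot: [-179.9, 0.0, -177.9]
force: [-0.2, -0.5, 0.2]
gripper_width: 0.6
gripper_force: 0.0
```

Run:
```python
from h import *
f=grab_frame("top");cv2.imwrite("pics/end.png",cv2.resize(f["image"][140:330,150:450],None,fx=2.6,fy=2.6,interpolation=cv2.INTER_CUBIC))
```

```text
(no output)
```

View pics/end.png

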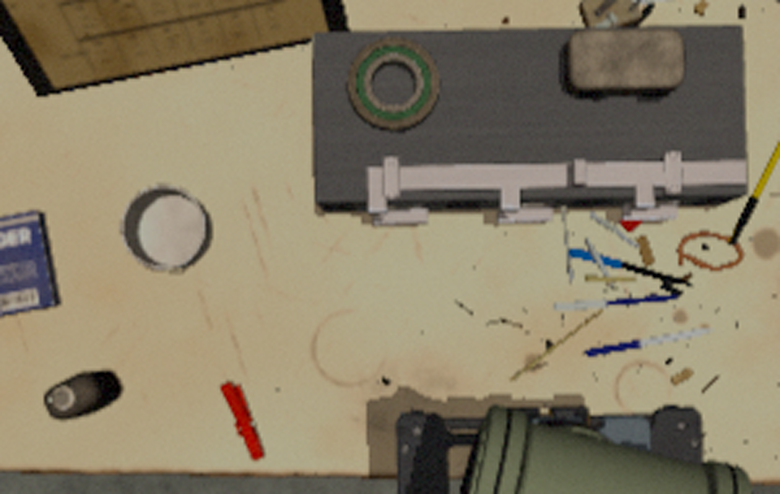

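The bar has moved right and the loose things are in place. One quick subpixel check of the travel before handing in.

Run:
```python
from h import *
f=grab_frame("top");a=cv2.imread("pics/top0.png");b=f["image"]
up=lambda i:cv2.resize(i,None,fx=8,fy=8,interpolation=cv2.INTER_CUBIC)
for n,(x,y,w,h,z) in {"lug":(353,199,11,14,120),"Rclaw":(377,206,9,14,90),"Mclaw":(326,206,9,14,90)}.items():
    t=up(a[y:y+h,x:x+w]);r=cv2.matchTemplate(up(b[y-3:y+h+3,x:x+w+28]),t,cv2.TM_CCOEFF_NORMED)
    _,v,_,p=cv2.minMaxLoc(r);q=(x+p[0]/8,y-3+p[1]/8)
    A,B=onz(f,[(x,y),q],z);print(n,round(v,2),(B-A).round(1))
for n,(x,y,w,h,z) in {"bearing":(282,153,40,38,110),"case":(365,148,52,34,130),"cup":(194,208,40,40,40),"bottle":(162,278,38,28,60),"clamp":(230,283,26,36,10)}.items():
    r=cv2.matchTemplate(b[y-8:y+h+8,x-8:x+w+8],a[y:y+h,x:x+w],cv2.TM_CCOEFF_NORMED);_,v,_,p=cv2.minMaxLoc(r);print(n,round(v,2),p[0]-8,p[1]-8)
```

```text
lug 0.98 [  1.2 -30.5   0. ]
Rclaw 0.95 [  0.7 -30.8   0. ]
Mclaw 0.95 [  0.7 -30.1   0. ]
bearing 0.97 0 0
case 0.99 0 0
cup 1.0 0 0
bottle 0.99 0 0
clamp 1.0 0 0
```

Measured travel is about 30.5 mm. Using the keepers as reference, the bar started about 4 mm along (mid claw at unit y≈+46, lug at about -5), so it is now at about 34 mm. That fits the 27 N stop.

```bash
python3 -c "
from workcell import *
print(job_done())"
```

```text
the job is handed in; nothing more can be done
None
```

I pushed all three drawers home against their stops, then slid the locking bar right until it hit its firm stop (about 34 mm by my estimate), and handed the job in; the bearing, case, cup, bottle and clamp showed no movement, and the arm never went near the steel offcut, which was hidden in the last picture.

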